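# Open the top half of the gauge cabinet's split door

## Task

Of the two small steel cabinets on the mould maker's bench, one has a door split into a top and a bottom half. Pull the top half of that door by its bar handle and swing it wide open, about square to the cabinet, and leave it standing open. Keep the bottom half shut and bolted, and leave the other cabinet's door as it is.

Things in the scene. Friction and masses are not known exactly. Their poses are not given: they have to be found in the camera images.
- upper_handle (a point): Grip point on the top half's handle: an upright steel bar, 12 mm thick, 77 mm long, 35 mm off the leaf's face. The point is on the bar's axis, 17 mm below its upper end, 35 mm below the cabinet's top; pinch from above, a finger either side along the leaf. Axes turn with the leaf: z up, x into the leaf, y towards the hinge. The upright hinge line is at x +35 mm, y +165 mm from the point.
- upper_leaf (a joint): Angle of the top half (190 wide, 121 high, 15 mm thick, lower edge 130 mm over the bench) in rad: 0 shut, 1.57 square, 1.75 the stop. May start ajar. It swings outward from the cabinet front (the side away from the robot), clockwise seen from above, over bench clutter up to 100 mm high. No latch; light friction (about 1 N at the handle), stays where left.
- bolt_knob (a point): Centre of the 14 mm round knob of the barrel bolt on the split door's bottom half (190 by 113 mm, with a 22 mm deep steel ledge and its own short bar handle low down), 85 mm above the bench. The bolt is shot into the cabinet's side and must stay so; drawn, it would slide 30 mm towards the hinge.
- plain_handle (a point): The same point on the same bar handle of the other cabinet, which has one full-height, undivided door (190 by 242 mm), perhaps ajar; not to be moved. Axes as for the top half's handle. Both cabinets are grey, 220 wide, 160 deep, 260 mm high, fixed to the bench; they may stand either way round, left or right.

How it is judged:
By the outcome, as a careful person would: the job done as asked, in the order asked, and still so for the second after the job is handed in, with the robot touching nothing.
It also fails if it takes over 35 s, if anything falls off the work surface, if the arm or the gripper's body presses on something with over 40 N, if the wrist force passes 120 N, or if a joint passes its speed limit or range.

## Robot

A 6-joint arm with a two-finger parallel gripper is mounted at the origin on the work surface. World frame = base frame: x ahead of the robot, y to its left, z up, the work surface at z = 0. Lengths are in m, angles in degrees, forces in N, time in s.
With the tool pointing down it reaches from about 0.4 to 0.825 m from the base axis. Payload 7 kg.
Tool frame: the origin (TCP) lies midway between the tips of the shut fingers; the grasp point (between the pads) lies 19 mm behind it; z points along the fingers, y is the line along which they close (so a half turn about z gives the same grasp; the last joint's range is limited). The gripper opens to 88 mm and grips with 3 to 60 N. Pads are 19 mm wide; open, the fingers measure 130 mm over their backs; the gripper's body (78 mm by 193 mm) begins 47 mm behind the grasp point.
Start: joints at [92.481, 20.546, 0.682, 0, -70.136, -16.507], TCP at [0.164, 0.655, 0.227] pointing down, gripper open.
Joint ranges: [-176.03, 176.03], [-82.01, 121.73], [-58.28, 71.71], [-173.87, 95.51], [-174.79, -0.11], [-173.66, 173.66]. Speed limits (degrees/s): [136.94, 136.94, 172.46, 180, 180, 180].

## Interface

Orientations are given as a 3x3 rotation matrix whose columns are the frame's x, y, z axes.
In Python, from rig import robot gives the robot as it stands. Calls block until the motion is done:
- robot.goto(position, orientation): joint-space move of the TCP to a pose.
- robot.servo_line(position, ori=None, speed=0.15): straight line of the TCP; ori=None keeps the orientation; speed is the mean speed in m/s.
- robot.movej(angles): joint-space move.
- robot.move_gripper(opening): opening from 0.0 (shut) to 1.0 (fully open); the grip force is fixed at half the most; returns when the fingers have stopped.
- robot.dwell(seconds).
- robot.ik(position, orientation): joint angles nearest the present ones, or None.
- robot.grab_frame(name): name is "scene" or "side" or "wrist"; returns (picture, depth): 400x640x3 uint8, red, green, blue; 400x640 float32, m along the optical axis (not along the pixel's ray), 0 where there is no reading.
- robot.camera_info(name): a dict with "vfov" (degrees; the focal length in pixels is half the picture's height over the tangent of half this angle, whatever the lens; pixels are square), "cx", "cy" (the principal point, pixels), "k1" (the pictures are not rectified: a ray, as slopes to the right and down, at radius r is drawn at 1 + k1 r^2 times it, then the intrinsics apply), "view" (4x4, takes a point from world to camera coordinates); the wrist camera has in their place "T_tool_cam" (4x4, takes a point from camera to tool coordinates, whose origin is the TCP and whose axes are the flange's). Camera axes: x right, y down, z forward; pixel columns grow to the right and rows downward; lengths in m; the calibration is good to about 2 mm. A picture is of the moment at which its call begins: read the wrist's pose just before it. camera_info takes no time and is no camera call.
A pose or a line that the arm cannot do raises robot.Unreachable and nothing moves.
- robot.job_done(): hands the job in, once; it reports no verdict.
Readings, each from a call of its own:
- robot.read_t(): time.
- robot.read_qpos(): joint angles.
- robot.read_qvel(): joint speeds.
- robot.read_effort(): joint torques, N m.
- robot.read_position(): TCP position.
- robot.read_tcp_rot(): TCP orientation.
- robot.read_force(): force on the tool from outside, world axes, zero at the start.
- robot.read_ft_torque(): the same for the moment, N m.
- robot.read_grip_width(): opening from 0.0 (shut) to 1.0 (fully open).
Only numpy, scipy, OpenCV 4.12 (cv2) and the standard library are available. Lean on these libraries where they do the work, as an engineer would, in place of code of your own. Each camera call takes 0.05 s, during which the arm holds its last target. There are 200 camera calls.

## Working session

There is one attempt and no reset: what is moved stays moved. The work goes in short steps, each a Python script; the robot and the scene stay as the last script left them, time stands still between calls to the robot, and variables do not carry over. Pictures are saved under pics/ and viewed, on a budget of 10 in all, crops included, one or two more only if the job needs it, and the job is handed in when it is done.

```bash
mkdir -p pics; ls; cat > h.py <<'E'
import numpy as np, cv2
from rig import robot
def info(n):
    i=robot.camera_info(n); f=200/np.tan(np.radians(i['vfov'])/2)
    K=np.array([[f,0,i['cx']],[0,f,i['cy']],[0,0,1.]])
    return K,np.array([i['k1'],0,0,0,0.]),i
def c2w(n):
    i=robot.camera_info(n)
    if 'view' in i: return np.linalg.inv(np.array(i['view']))
    T=np.eye(4);T[:3,:3]=robot.read_tcp_rot();T[:3,3]=robot.read_position()
    return T@np.array(i['T_tool_cam'])
def cloud(n,depth,T):
    K,D,_=info(n)
    v,u=np.mgrid[0:400,0:640].astype(np.float32)
    p=cv2.undistortPoints(np.stack([u.ravel(),v.ravel()],1)[:,None],K,D).reshape(400,640,2)
    P=np.dstack([p*depth[...,None],depth])
    W=P@T[:3,:3].T+T[:3,3]; W[depth<=0]=np.nan
    return W
def snap(n,tag):
    T=c2w(n); im,d=robot.grab_frame(n); cv2.imwrite(f'pics/{tag}.png',im[...,::-1]); 
    W=cloud(n,d,T); np.savez(f'{tag}.npz',im=im,W=W,T=T); return im,W
E
python3 - <<'E'
from h import *
for n in ['scene','side','wrist']:
    im,W=snap(n,n+'0'); i=info(n)[2]; print(n,i['vfov'],i['k1'],c2w(n)[:3,3].round(3),c2w(n)[:3,2].round(2))
cv2.imwrite('pics/both0.png',cv2.resize(np.vstack([cv2.imread('pics/scene0.png'),cv2.imread('pics/side0.png')]),(480,600)))
print(robot.read_t())
E
```

```text
pics
scene 56.56395515152617 -0.048096551274291195 [ 0.846 -0.252  0.751] [-0.52  0.42 -0.74]
side 50.536193084352504 -0.01705907280274107 [0.571 0.756 0.737] [-0.11 -0.77 -0.63]
wrist 62.73162462535697 -0.06784866817601494 [0.246 0.633 0.384] [-0.3   0.07 -0.95]
0.15
```

View pics/scene0.png

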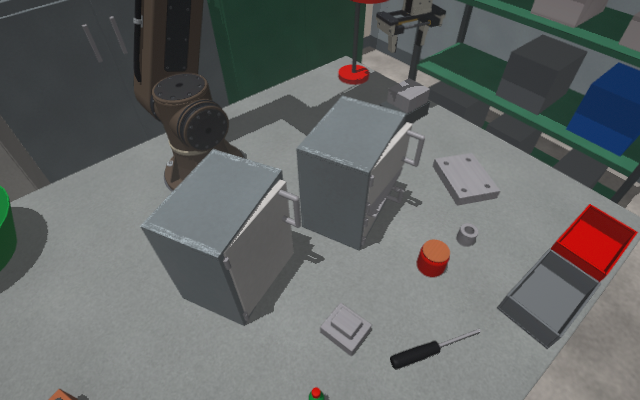

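View pics/side0.png

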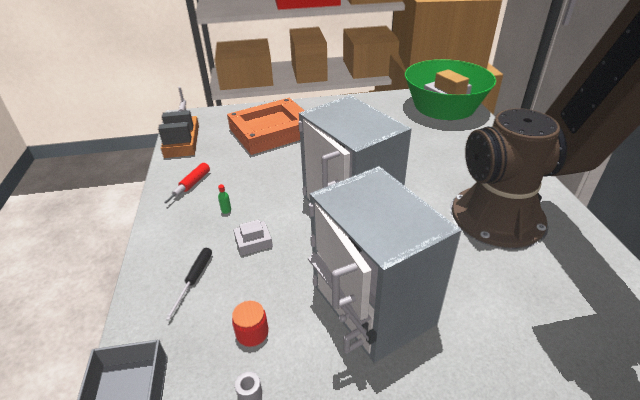

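The split cabinet is the one nearer the side camera (bolt and two handles around (345,310) there). It's at high y, and both top leaves stand slightly ajar. Next I'll measure it from depth.

```bash
python3 - <<'E'
from h import *
np.set_printoptions(precision=4,suppress=True)
for n in ['scene0','side0']:
    W=np.load(n+'.npz')['W']
    m=(abs(W[...,2]-.26)<.007)&(W[...,0]>.2)&(W[...,0]<.9)&(abs(W[...,1])<.6)
    k,l,s,c=cv2.connectedComponentsWithStats(m.astype(np.uint8))
    for j in range(1,k):
        if s[j,4]<800: continue
        P=W[l==j]; r=cv2.minAreaRect(P[:,:2].astype(np.float32))
        print(n,'top',s[j],P[:,2].mean().round(4),r); print(cv2.boxPoints(r))
E
```

```text
scene0 top [ 296   96  110   80 4884] 0.2599 ((0.39160656929016113, 0.21780984103679657), (0.1612386405467987, 0.22237049043178558), 22.617074966430664)
[[0.2744 0.2894]
 [0.3599 0.0842]
 [0.5088 0.1462]
 [0.4233 0.3514]]
scene0 top [ 140  149  143  111 8192] 0.2595 ((0.3699478209018707, -0.10798604786396027), (0.16245725750923157, 0.22321824729442596), 26.628173828125)
[[ 0.2473 -0.0446]
 [ 0.3474 -0.2442]
 [ 0.4926 -0.1714]
 [ 0.3925  0.0282]]
side0 top [ 299   95  113   60 3425] 0.2596 ((0.371028333902359, -0.10818062722682953), (0.16393795609474182, 0.2256959229707718), 27.16577911376953)
[[ 0.2466 -0.0452]
 [ 0.3496 -0.246 ]
 [ 0.4955 -0.1712]
 [ 0.3924  0.0296]]
side0 top [ 310  167  152  107 8199] 0.2593 ((0.3922555148601532, 0.21819238364696503), (0.16257452964782715, 0.2226646989583969), 22.398696899414062)
[[0.2747 0.2902]
 [0.3595 0.0843]
 [0.5098 0.1462]
 [0.425  0.3521]]
```

```bash
python3 - <<'E'
from h import *
np.set_printoptions(precision=4,suppress=True)
a=np.radians(22.5); C=np.array([.3919,.218]); n=np.array([np.cos(a),np.sin(a)]); w=np.array([-n[1],n[0]])
from scipy.spatial.transform import Rotation
for t in ['scene0','side0']:
    W=np.load(t+'.npz')['W']; L=np.dstack([(W[...,:2]-C)@n-.08,(W[...,:2]-C)@w,W[...,2]])
    near=(abs(L[...,1])<.16)&(L[...,0]>.003)&(L[...,0]<.2)
    # leaf: bins of Y, X for top edge z .235-.256
    for z0,z1 in [(.243,.256),(.2,.235),(.15,.19),(.03,.1)]:
        m=near&(L[...,2]>z0)&(L[...,2]<z1); P=L[m]; print(t,z0,len(P))
        for y in np.arange(-.12,.13,.02):
            q=P[(P[:,1]>=y)&(P[:,1]<y+.02)]
            if len(q)>3: print('  y%.2f n%d x'%(y,len(q)),np.percentile(q[:,0],[2,25,50,75,98]))
E
```

```text
scene0 0.243 361
  y-0.08 n7 x [0.0032 0.0034 0.0036 0.0038 0.0043]
  y-0.06 n19 x [0.0033 0.0043 0.0048 0.0056 0.007 ]
  y-0.04 n28 x [0.0033 0.005  0.0069 0.0082 0.0096]
  y-0.02 n32 x [0.0039 0.0064 0.0087 0.0103 0.0121]
  y0.00 n34 x [0.0034 0.006  0.0088 0.0112 0.013 ]
  y0.02 n42 x [0.0032 0.0066 0.0102 0.0132 0.0153]
  y0.04 n55 x [0.0036 0.0087 0.0138 0.0172 0.0521]
  y0.06 n116 x [0.0057 0.0161 0.0261 0.0421 0.0584]
  y0.08 n25 x [0.0084 0.0116 0.0162 0.0206 0.022 ]
scene0 0.2 411
  y-0.12 n18 x [0.0032 0.0043 0.0055 0.0066 0.0077]
  y-0.08 n26 x [0.0031 0.0033 0.0037 0.0042 0.0047]
  y-0.06 n44 x [0.0044 0.0051 0.0056 0.0061 0.0069]
  y-0.04 n47 x [0.0067 0.0074 0.0083 0.0089 0.01  ]
  y-0.02 n41 x [0.0089 0.0101 0.0108 0.0114 0.0122]
  y0.00 n43 x [0.0121 0.0127 0.0134 0.0141 0.0152]
  y0.02 n38 x [0.0127 0.014  0.0148 0.0154 0.016 ]
  y0.04 n68 x [0.0156 0.0168 0.0181 0.0543 0.0578]
  y0.06 n72 x [0.0178 0.0194 0.0487 0.0571 0.0601]
  y0.08 n11 x [0.0207 0.021  0.0214 0.0219 0.0222]
scene0 0.15 454
  y-0.12 n12 x [0.0034 0.0043 0.0055 0.0062 0.0074]
  y-0.10 n7 x [0.0033 
[... 2353 characters left out ...]
1 0.0183]
  y0.04 n82 x [0.0175 0.0182 0.0188 0.0193 0.0202]
  y0.06 n272 x [0.0207 0.0228 0.0374 0.0547 0.0621]
  y0.08 n170 x [0.0105 0.0156 0.0208 0.0232 0.0243]
side0 0.03 1621
  y-0.12 n16 x [0.004  0.1593 0.1651 0.1703 0.1785]
  y-0.10 n224 x [0.0057 0.1529 0.1653 0.1786 0.1933]
  y-0.08 n327 x [0.1374 0.1547 0.172  0.1901 0.1995]
  y-0.06 n512 x [0.1407 0.1568 0.1702 0.1827 0.1955]
  y-0.04 n13 x [0.1624 0.1664 0.1687 0.1711 0.1759]
  y0.02 n28 x [0.012  0.014  0.0162 0.017  0.0234]
  y0.04 n99 x [0.0123 0.0162 0.0215 0.0303 0.035 ]
  y0.06 n212 x [0.0103 0.0163 0.0269 0.0369 0.042 ]
  y0.08 n87 x [0.0034 0.0082 0.0121 0.0158 0.0178]
  y0.10 n103 x [0.0033 0.0074 0.0112 0.0142 0.017 ]
```

```bash
cat >> h.py <<'E'
a=np.radians(22.5); C=np.array([.3919,.218]); n=np.array([np.cos(a),np.sin(a)]); w=np.array([-n[1],n[0]])
def loc(W): return np.dstack([(W[...,:2]-C)@n-.08,(W[...,:2]-C)@w,W[...,2]])
def leaf(th): # (into free-end dir, outward normal), world xy
    return n*np.sin(th)+w*np.cos(th), n*np.cos(th)-w*np.sin(th)
def R(th,flip):
    d,_=leaf(th); y=np.r_[d*flip,0]; z=np.array([0,0,-1.]); return np.column_stack([np.cross(y,z),y,z])
def handle(H,th):
    d,o=leaf(th); return H+.165*d+.035*o
E
python3 - <<'E'
from h import *
np.set_printoptions(precision=4,suppress=True)
for t in ['scene0','side0','wrist0']:
    L=loc(np.load(t+'.npz')['W']); x,y,z=L[...,0],L[...,1],L[...,2]
    m=(z>.14)&(z<.24)&(y>-.07)&(y<.04)&(x>.002)&(x<.035); P=L[m]
    if len(P)>30: p=np.polyfit(P[:,1],P[:,0],1); print(t,len(P),'slope',np.arctan(p[0]),'x at -.095',np.polyval(p,-.095))
    m=(z>.19)&(z<.235)&(x>.04)&(x<.08)&(y>.03)&(y<.1); P=L[m]
    if len(P)>5: print(' bar',len(P),P[:,:2].min(0),P[:,:2].max(0),np.median(P[:,:2],0))
    m=(z>.236)&(z<.25)&(x>.03)&(x<.08)&(y>.03)&(y<.1); P=L[m]
    if len(P)>5: print(' bartop',len(P),P.min(0),P.max(0),np.median(P,0))
    m=(z>.235)&(z<.253)&(x>.003)&(x<.03)&(y>.05)&(y<.12); P=L[m]
    if len(P)>5: print(' leaf edge y',P[:,1].max())
H=C+.08*n-.097*w
for f in (1,-1):
  for th in (.13,1.58):
    p=handle(H,th); print(f,th,p,robot.ik(np.r_[p,.206],R(th,f)),robot.ik(np.r_[p,.32],R(th,f)))
E
```

```text
scene0 637 slope 0.12433328175783752 x at -.095 6.532228035288114e-05
 bar 90 [0.0485 0.056 ] [0.0605 0.0657] [0.0551 0.06  ]
 bartop 83 [0.0307 0.0575 0.2365] [0.0603 0.0707 0.2492] [0.0459 0.062  0.2454]
 leaf edge y 0.0937242203263765
side0 920 slope 0.127767361279737 x at -.095 0.00032905623736176164
 bar 142 [0.0508 0.0618] [0.0627 0.0716] [0.059  0.0686]
 bartop 172 [0.0303 0.0602 0.236 ] [0.0623 0.0745 0.2488] [0.0477 0.0687 0.2452]
 leaf edge y 0.09405858751397693
1 0.13 [0.4939 0.3274] [  52.4287   13.6628  -11.803     0.      -64.5342 -127.3771] [  52.4287   10.1925   -1.3628    0.      -78.4447 -127.3771]
1 1.58 [0.669  0.1883] [ 31.7366  23.0972   1.8328   0.     -68.7356 170.2361] [ 31.7366  20.3291  12.2834   0.     -81.9543 170.2361]
-1 0.13 [0.4939 0.3274] [ 52.4287  13.6628 -11.803    0.     -64.5342  52.6229] [ 52.4287  10.1925  -1.3628   0.     -78.4447  52.6229]
-1 1.58 [0.669  0.1883] [ 31.7366  23.0972   1.8328   0.     -68.7356  -9.7639] [ 31.7366  20.3291  12.2834   0.     -81.9543  -9.7639]
```

View pics/wrist0.png

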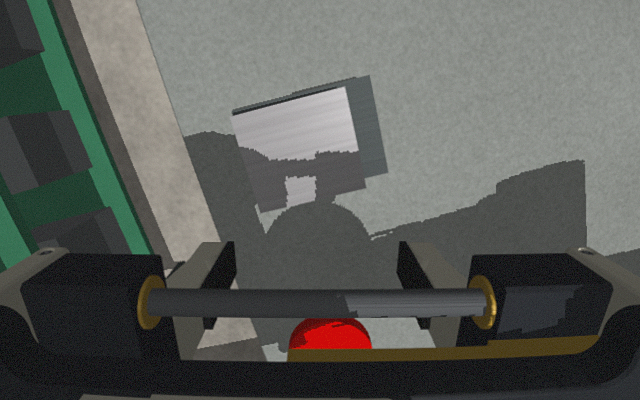

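The wrist view shows only bench clutter: a plate at (300,130) and a red knob under the gripper. The bar is consistent across the two views (local x 0.0555, y 0.065) with the hinge at y −0.095 and the leaf at 0.126 rad. Next I'll move above it and check.

```bash
cat >> h.py <<'E'
H=C+.08*n-.095*w
TH0=.126
E
python3 - <<'E'
from h import *
np.set_printoptions(precision=4,suppress=True)
p=robot.read_position(); robot.servo_line([p[0],p[1],.34],speed=.2)
h=handle(H,TH0); robot.goto(np.r_[h,.31],R(TH0,-1)); robot.move_gripper(1.0)
print(h,robot.read_position(),robot.read_t(),robot.read_force())
im,W=snap('wrist','wrist1')
L=loc(W);x,y,z=L[...,0],L[...,1],L[...,2]
m=(z>.15)&(z<.255)&(x>.025)&(x<.1)&(y>.03)&(y<.1); P=L[m]; print(len(P)); 
if len(P): print(P.min(0),P.max(0),np.median(P,0))
E
```

```text
[0.4924 0.3292] [0.4921 0.3299 0.3099] 2.775 [ 0.0685 -0.0995 -0.9753]
1097
[0.025  0.0565 0.1637] [0.0609 0.0719 0.25  ] [0.0526 0.0632 0.2461]
```

View pics/wrist1.png

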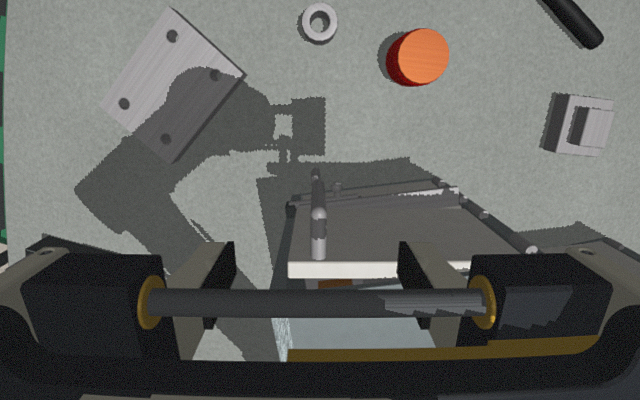

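The wrist view shows the bar at (318,215), centred between the fingers, and the measured centre agrees to about 1 mm. I'll descend, grip and swing.

```bash
python3 - <<'E'
from h import *
np.set_printoptions(precision=3,suppress=True)
h=handle(H,TH0)
robot.servo_line(np.r_[h,.209],speed=.1); print('F down',robot.read_force(),robot.read_position())
robot.move_gripper(0.); print('grip',robot.read_grip_width(),robot.read_force(),robot.read_t())
for th in np.linspace(TH0,TH0+.15,3)[1:]:
    robot.servo_line(np.r_[handle(H,th),.209],R(th,-1),speed=.1)
    print(th.round(2),robot.read_force(),robot.read_ft_torque(),robot.read_grip_width(),robot.read_t())
snap('side','side1')
E
```

```text
F down [-1.168  0.439  0.232] [0.493 0.33  0.21 ]
grip 0.1283017407147671 [ 0.212 -3.8    0.311] 5.1583
0.2 [ 0.528 -4.106  1.42 ] [-1.655 -0.31   0.029] 0.12783144746044475 5.4333
0.28 [ 0.317 -5.271  2.032] [-1.834 -0.163  0.004] 0.13004076131471914 5.7083
```

View pics/side1.png

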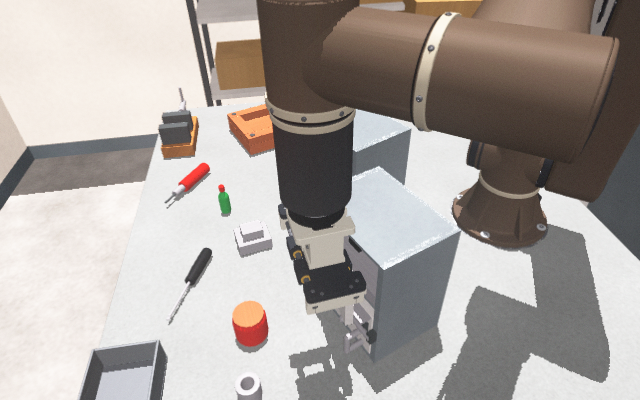

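The top half follows the gripper, held at the bar around (340,300). Forces are small and the bottom bolt at (360,330) is untouched. I'll continue the arc.

```bash
python3 - <<'E'
from h import *
np.set_printoptions(precision=2,suppress=True)
for th in np.linspace(.276,1.59,20)[1:]:
    robot.servo_line(np.r_[handle(H,th),.209],R(th,-1),speed=.1)
    F=robot.read_force(); print(th.round(2),F,robot.read_ft_torque(),robot.read_grip_width(),robot.read_t())
    if np.linalg.norm(F)>25: print('STOP');break
E
```

```text
0.35 [-0.96 -5.64  1.73] [-1.86 -0.03 -0.01] 0.1290283042827883 6.025
0.41 [-0.36 -5.16  2.07] [-1.83  0.11  0.02] 0.12696215877934364 6.2917
0.48 [-0.53 -5.15  1.26] [-1.83  0.23  0.03] 0.130043908187306 6.5583
0.55 [-1.27 -4.68  1.76] [-1.8   0.38  0.01] 0.12954046055001303 6.825
0.62 [-0.99 -5.58  2.51] [-1.82  0.44  0.05] 0.13169156478370456 7.0917
0.69 [-1.45 -4.62  2.02] [-1.8   0.57  0.  ] 0.13061809181367529 7.3583
0.76 [-2.34 -5.04  1.25] [-1.69  0.67  0.02] 0.12943819213677446 7.625
0.83 [-2.94 -4.85  2.84] [-1.64  0.82 -0.01] 0.1289110404535563 7.8917
0.9 [-1.39 -4.89  2.78] [-1.61  0.9   0.03] 0.13100338613116758 8.1583
0.97 [-3.05 -4.4   2.99] [-1.54  1.02  0.08] 0.12941099433917713 8.425
1.04 [-3.54 -4.35  2.24] [-1.43  1.11  0.05] 0.1289667973361696 8.6917
1.11 [-2.73 -5.03  2.81] [-1.3   1.21  0.11] 0.13024145972089074 8.9583
1.18 [-2.67 -4.2   2.44] [-1.19  1.25  0.06] 0.12841273805982198 9.225
1.24 [-4.42 -4.38  2.25] [-1.19  1.3   0.06] 0.12476948721648964 9.4917
1.31 [-4.99 -3.53  2.84] [-1.09  1.29  0.02] 0.12657264141168761 9.7583
1.38 [-4.59 -3.26  1.96] [-0.85  1.42  0.05] 0.12602877246871722 10.025
1.45 [-4.52 -2.99  2.8 ] [-0.87  1.56  0.08] 0.12673451131748112 10.2917
1.52 [-4.45 -2.27  3.29] [-0.74  1.51  0.04] 0.1309574229784936 10.5583
1.59 [-5.33 -2.22  2.83] [-0.58  1.63  0.09] 0.13273552345366493 10.825
```

```bash
python3 - <<'E'
from h import *
np.set_printoptions(precision=3,suppress=True)
robot.dwell(.3); robot.move_gripper(.7); p=robot.read_position()
robot.servo_line([p[0],p[1],.36],speed=.15); print(robot.read_force())
robot.movej([92.481,10,5,0,-75,-16.5]); robot.dwell(.3)
for c in ('scene','side'):
    im,W=snap(c,c+'2'); L=loc(W);x,y,z=L[...,0],L[...,1],L[...,2]
    m=(z>.14)&(z<.24)&(x>.02)&(x<.18)&(y>-.125)&(y<-.06); P=L[m]
    if len(P)>30:
        q=np.polyfit(P[:,0],P[:,1],1); print(c,len(P),'theta',np.pi/2-np.arctan(q[0]))
    O=np.load(c+'0.npz'); 
    for nm,b in (('plain',(W[...,1]<.05)&(W[...,2]>.02)&(W[...,0]>.2)&(W[...,0]<.65)&(W[...,1]>-.3)),):
        print(nm,np.nanmedian(abs(W-O['W'])[b]),np.mean(np.nanmax(abs(W-O['W']),-1)[b]>.01))
print(robot.read_t())
A=[cv2.imread(f'pics/{c}2.png') for c in('scene','side')]
cv2.imwrite('pics/fin.png',np.vstack([A[0][60:360,100:500],A[1][80:380,200:600]]))
E
```

```text
[ 0.303 -0.078 -0.675]
scene 2550 theta 1.5854994166823455
plain 0.0004803518701431142 0.0
side 3323 theta 1.581065027457892
plain 0.0006743440600136541 0.0
16.0583<stdin>:13: RuntimeWarning: All-NaN slice encountered
```

View pics/fin.png

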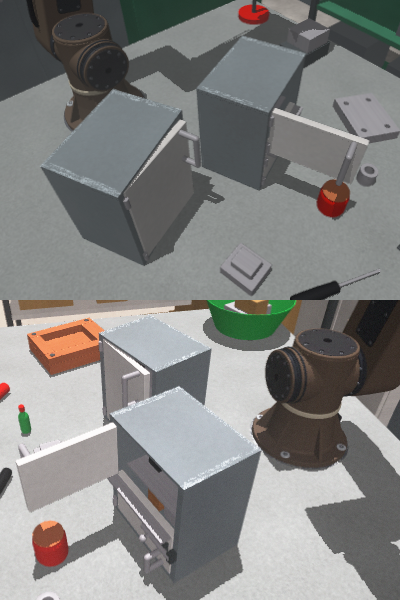

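The top half stands square: from (110,425) out to (20,480) in the lower view. The bottom half is shut with its bolt at about (165,555), and the other door and the clutter are unchanged. I'm handing in.

```bash
python3 -c "
from rig import robot
print(robot.read_force()); robot.job_done()"
```

```text
[ 0.05532828 -0.05094885 -0.12624278]
the job is handed in; nothing more can be done
```

The top half of the split door is open about square to its cabinet, and I've handed the job in. I gripped its bar from above and swung it along the hinge arc from about 0.13 rad. Then I let go and moved the arm clear.

- **Top half:** the last depth fits from the two fixed cameras gave 1.585 and 1.581 rad, against 1.57 for square.
- **Bottom half:** in the final pictures it looks shut with the bolt in place. I checked this only by eye and did not measure the bolt's position.
- **Other cabinet:** its points moved less than 1 mm (median) between the first and last views, so its door is as it was.
- **Forces and time:** wrist force readings, taken between moves, stayed under 7 N. The robot clock read about 16 s at the last check, against the 35 s limit.

No check failed. The one small disagreement was the wrist camera reading the bar's top about 4 mm higher than the given size, and it did not affect the grip.

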